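# Clamp the canister and take off its safety cap

## Task

Swing the toggle clamp's arm over until it snaps down onto the canister standing in the nest and leave it clamped; only then press the canister's push-and-turn safety cap down, twist it anticlockwise free, and lift it off. Finish while still holding the cap in the gripper, upright and straight above the open neck, with at least 3 cm of clear air (and no more than about 12 cm) between the neck and the cap. Leave the canister in its nest and do not disturb the other things.

Things in the scene. Friction and masses are not known exactly. Their poses are not given: they have to be found in the camera images.
- board: Fixed plywood clamping board, 240 x 300 x 12 mm, on the table. Origin on the table surface, z up. In its frame the canister's nest (fences reaching 40 mm above the table) is centred at x = 0, y = 0; the clamp post stands at x = +60, y = +42 mm, its top 149 mm above the table. Two loose bystanders lie on the board.
- canister: Loose white plastic canister (0.5 to 0.9 kg), foot 70 (x) x 140 (y) mm, standing in the nest with about 1.5 mm play, its axes parallel to the board's. Origin at the centre of its underside, 12 mm above the table. Its flat shoulder is 100 mm above its underside; the round neck stands on it at x = 0, y = -38 mm.
- neck (a point): Centre of the neck's rim, 130 mm above the canister's underside, on the neck's and cap's vertical axis. The neck's three lugs hold the cap: kept pressed, it turns anticlockwise seen from above; from about 40 degrees it is clear of the lugs, at about 83 it meets a stop (55 to 65 is best); then it lifts straight off. It will not turn clockwise, nor come off by pulling alone.
- cap: Loose grey ribbed push-and-turn safety cap on the neck, 52 mm across, 34 mm high, about 40 g. Origin at the centre of its underside, z up; locked, it lies 8 mm above the canister's shoulder, its x axis along the canister's x. A spring (about 4 N, plus 0.7 N per mm) holds its tabs in notches: it turns only while pushed down at least 4 mm (5 to 6 is comfortable, 7 is the bottom stop).
- clamp (a joint): Angle of the toggle clamp's arm, rad: 0 = thrown fully open (leaning back 110 degrees from level), about 1.92 = arm level with its pad on the canister's shoulder. An over-centre spring (up to about 0.8 N m, some 7 N at the handle) drives it away from 1.0 rad either way: before 1.0 it springs back open, past it, it snaps down and stays clamped.
- hinge (a point): The clamp's horizontal hinge axis (along the board's y) at the arm's middle plane, 137 mm above the table, at x = +60, y = +42 mm on the board.
- clamp_handle (a point): Grip point on the clamp's handle, a round bar 14 mm across, 58 mm long at the arm's free end, parallel to the hinge axis, jutting towards board +y. It circles the hinge at 118 mm radius, 36 mm to board +y of the hinge point. At 0 rad: 40 mm to board +x of the hinge and 111 mm above; clamped: 118 mm to board -x, level with it, just outside the canister. The bar can turn between the fingers.
- clamp_pad: Rubber pad, 22 mm across, under the clamp arm 60 mm from the hinge; its face is 25 mm below the arm's middle. Moves with the arm and gives about 1.5 mm under load (origin at the centre of its face).
- sample_jar: Bystander: small jar, 38 mm across, 50 mm high, on the board, on the nest's -x side. Leave alone.
- tin_opener: Bystander: flat steel tin opener 125 mm long lying on the board on the nest's +x side. Leave alone.
- paint_tin: Bystander: paint tin, 96 mm across, 115 mm high, left of the board. Leave alone.
- brush: Bystander: flat brush 200 mm long, right of the board. Leave alone.
- tape_roll: Bystander: cardboard tape roll 100 mm across, 25 mm high, left of the board. Leave alone.
- thinner_bottle: Bystander: round bottle, 68 mm across, 170 mm high, right of the board. Leave alone.
- screwdriver: Bystander: screwdriver on the table, right of the board. Leave alone.

How it is judged:
By the outcome, as a careful person would: the job done as asked, in the order asked, and still so for the second after the job is handed in, while the arm keeps its last pose, push and grip.
It also fails if it takes over 54 s, if anything falls off the work surface, if the arm or the gripper's body presses on something with over 40 N, if the wrist force passes 120 N, or if a joint passes its speed limit or range.

## Robot

A 6-joint arm with a two-finger parallel gripper is mounted at the origin on the work surface. World frame = base frame: x ahead of the robot, y to its left, z up, the work surface at z = 0. Lengths are in mm, angles in rad, forces in N, time in s.
With the tool pointing down it reaches from about 300 to 850 mm from the base axis. Payload 4.2 kg.
Tool frame: the origin (TCP) lies on the front face of the gripper's body, between the roots of the fingers; the fingertips stand 78 mm ahead of it and the grasp point (between the pads) lies 60 mm ahead of it; z points along the fingers, y is the line along which they close (so a half turn about z gives the same grasp; the last joint's range is limited). The gripper opens to 91 mm and grips with 3 to 60 N. Pads are 32 mm wide; open, the fingers measure 118 mm over their backs; the gripper's body (76 mm by 178 mm) begins 60 mm behind the grasp point.
Start: joints at [-1.247, 0.32, 1.565, -0, 1.257, -0.02], TCP at [193.815, -541.36, 292.276] pointing down, gripper open.
Joint ranges: [-3.11, 3.11], [-0.84, 2.01], [0.21, 2.61], [-1.34, 4.49], [0.05, 2.63], [-2.56, 2.56]. Speed limits (rad/s): [2.57, 2.57, 3.14, 3.14, 3.14, 3.14].

## Interface

Orientations are given as a rotation vector (axis times angle).
In Python, from station import telemetry, viewer, workorder gives the robot as it stands.
- The arm moves only by the tool step_arm, never from a script. Its argument "motion" is a list that holds one entry, the list of rows, each a list of 7 numbers: the turn, a rotation vector about the tool's x, y, z in rad, then the shift along the tool's x, y, z in mm, then the finger opening in mm, from 0 to 91.2. A call has 1 to 12 rows; each row shifts and turns the commanded pose from where the row before left it, along the tool's axes as they then stand; what a row does not reach is not made up. A row lasts 1/8 s, in which the tool goes at most 62.5 mm and 10.7 degrees, less where a joint would pass 70% of its speed; a pose out of reach is approached as far as the arm can. A call with a gripper value outside its range is refused whole. The fingers move at their own pace and stop on an object; "grip_force" is the grip in N (left out, the last holds). Time passes only in rows, so rows that do not move let the fingers close. It gives the time, the measured TCP pose, the force, the opening and the grip force at its end, in the units of the state.
- telemetry.read_state(): the state, without advancing time (a new reading comes with each control period).
- viewer.get_image(name): name is "side" or "top"; returns (picture, depth): 400x640x3 uint8, red, green, blue; 400x640 float32, mm along the optical axis (not along the pixel's ray), 0 where there is no reading.
- viewer.calibration(name): a dict with "vfov" (degrees; the focal length in pixels is half the picture's height over the tangent of half this angle, whatever the lens; pixels are square), "cx", "cy" (the principal point, pixels), "dist_coeffs" ([k1, k2, p1, p2, k3] as OpenCV has them; the pictures are not rectified), "R" (3x3) and "t" (3): a world point X has camera coordinates R X + t. Camera axes: x right, y down, z forward; pixel columns grow to the right and rows downward; lengths in mm; the calibration is good to about 2 mm. A picture is of the moment at which its call begins. calibration takes no time and is no camera call.
- workorder.job_done(): hands the job in; it is judged then, once.
Trained networks look in the newest picture that a camera, given by its name, has taken for a name from the list of things; names that differ only in an ending like _2 or _b are one class to them, and where a whole thing is asked for, a point or a joint stands for the part that bears it (a point fixed in the world has none). Each returns a list of dicts, best first, with "conf" (0 to 1); they miss things now and then, are a little off and sometimes report something else, mostly with a low value. They report only what shows in the picture. A call takes as long as a camera call.
- viewer.boxes_of(name, camera): "pixel" ([column, row] in pixels, amid what is visible of it).
- viewer.masks_of(name, camera): "region" (400x640 bool, what is visible of it) and "pixel" ([column, row] in pixels, amid what is visible of it).
- viewer.spot_point(name, camera): "pixel" ([column, row] in pixels: a listed point, or the origin of a listed thing).
The state is a dict: "clock": time; "joint_positions": joint angles; "qvel": joint speeds; "joint_torque": joint torques, N m; "tool_pos": TCP position; "eef_rot": TCP orientation; "wrist_force": force on the tool from outside, world axes, zero at the start; "wrist_torque": the same for the moment, N m; "grip_width": finger opening in mm; "grasp_force": force on a finger pad.
Only numpy, scipy, OpenCV 4.12 (cv2) and the standard library are available. Lean on these libraries where they do the work, as an engineer would, in place of code of your own. Each camera call takes 0.05 s, during which the arm holds its last target. There are 200 camera calls.

## Working session

There is one attempt and no reset: what is moved stays moved. The work goes in short steps, Python scripts to look and compute and a tool call to move; the robot and the scene stay as the last step left them, time stands still between calls to the robot, and variables do not carry over. Pictures are saved under pics/ and viewed, at most 10 in all, crops included, and the job is handed in when it is done.

Besides the shell and the picture viewer there is one more tool, called after "Request:" as a command line: name --argument value ..., lists and objects as JSON in quotes. step_arm: Moves the arm, as the interface text tells. Its arguments: {"type":"object","properties":{"motion":{"type":"array","items":{"type":"array","items":{"type":"array","items":{"type":"number"}}}},"grip_force":{"type":"number"}},"required":["motion"]}

```bash
mkdir -p pics; cat > h.py <<'E'
import numpy as np, cv2
from scipy.spatial.transform import Rotation as Rn
from station import telemetry, viewer, workorder
def cal(n):
    c=viewer.calibration(n); f=200/np.tan(np.radians(c["vfov"])/2)
    return np.array([[f,0,c["cx"]],[0,f,c["cy"]],[0,0,1]]),np.array(c["dist_coeffs"],float),np.array(c["R"]),np.array(c["t"])
def ray(n,p):
    K,d,R,t=cal(n); u=cv2.undistortPoints(np.array([[p]],float),K,d)[0,0]
    return -R.T@t, R.T@np.array([u[0],u[1],1])
def atz(n,p,z):
    o,d=ray(n,p); return o+d*(z-o[2])/d[2]
def atdepth(n,p,D):
    o,d=ray(n,p); return o+d*D
def proj(n,X):
    K,d,R,t=cal(n); return cv2.projectPoints(np.array(X,float).reshape(-1,1,3),cv2.Rodrigues(R)[0],t,K,d)[0].reshape(-1,2)
def tri(p,q):
    (a,u),(b,v)=ray("top",p),ray("side",q)
    s=np.linalg.lstsq(np.c_[u,-v],b-a,rcond=None)[0]
    P,Q=a+s[0]*u,b+s[1]*v; return (P+Q)/2,np.linalg.norm(P-Q)
E
python3 - <<'E'
from h import *
s=telemetry.read_state(); print(s)
for n in("top","side"):
    im,d=viewer.get_image(n); cv2.imwrite(f"pics/{n}0.png",im[...,::-1]); print(n,(-cal(n)[2].T@cal(n)[3]).round())
P={}
for k in("neck","cap","hinge","clamp_handle","canister","board","clamp_pad"):
    for n in("top","side"):
        r=viewer.spot_point(k,n); print(k,n,[(np.round(x["pixel"],1),round(x["conf"],2)) for x in r[:2]])
        if r:P[k,n]=r[0]["pixel"]
    if (k,"top") in P and (k,"side") in P: print("   tri",tri(P[k,"top"],P[k,"side"]))
for k,z in(("neck",142),("hinge",137),("cap",120),("canister",12),("board",0),("clamp_handle",248)):
    for n in("top","side"):
        if (k,n) in P: print(k,n,atz(n,P[k,n],z).round(1))
E
```

```text
{'clock': 0.0, 'joint_positions': array([-1.24695841e+00,  3.20286741e-01,  1.56566354e+00, -6.89502635e-06,
        1.25740154e+00, -1.99884459e-02]), 'qvel': array([ 1.54087181e-03, -2.09650738e-03, -6.94753207e-04, -4.39822394e-04,
       -5.47096074e-04, -7.98305658e-05]), 'joint_torque': array([ 1.39592303e-03, -4.12456834e+01, -2.31975800e+01,  7.30003905e-02,
        4.57438873e-02, -1.51195741e-04]), 'tool_pos': array([ 193.71709851, -540.99821982,  291.42914307]), 'eef_rot': array([-3.09357045e+00, -5.37130836e-01,  4.28142511e-04]), 'wrist_force': array([ 0.15574023, -0.14450468,  0.34603507]), 'wrist_torque': array([ 0.01118303, -0.03252414,  0.02566957]), 'grasp_force': 0.0, 'grip_width': 91.3654603966425}
top [ 162.   19. 1749.]
side [ 200. -970.  830.]
neck top [(array([344.6, 185.7]), 0.92)]
neck side []
cap top [(array([343.5, 189.8]), 0.81)]
cap side [(array([337.8, 240.6]), 0.75), (array([267.9, 185.3]), 0.49)]
   tri (array([ 522.96852918, -139.84484918,  113.61697469]), np.float64(3.12004771655911))
hinge top [(array([319.7, 168.2]), 0.63)]
hinge side [(array([355
[... 447 characters left out ...]
, 194.5]), 0.57)]
board side [(array([332.5, 265. ]), 0.83)]
   tri (array([ 531.10875615, -100.99430293,   -8.13476197]), np.float64(9.260411555178074))
clamp_pad top [(array([174.8, 190.5]), 0.53), (array([319.4, 163.4]), 0.38)]
clamp_pad side [(array([349.9, 194.4]), 0.43)]
   tri (array([ 717.03882283,  455.6972817 , -151.41850826]), np.float64(164.78002556952188))
neck top [ 528.3 -141.7  142. ]
hinge top [594.7 -68.  137. ]
hinge side [598. -79. 137.]
cap top [ 520.  -138.9  120. ]
cap side [ 521.7 -147.1  120. ]
canister side [538.2 -90.6  12. ]
board top [ 534.1 -101.2    0. ]
board side [ 523.1 -109.7   -0. ]
clamp_handle top [634.5 -25.6 248. ]
clamp_handle side [628.5 -44.5 248. ]
```

```bash
python3 - <<'E'
import cv2,numpy as np
a=cv2.imread("pics/top0.png")[120:260,240:420]; b=cv2.imread("pics/side0.png")[140:340,240:440]
cv2.imwrite("pics/c0.png",np.hstack([cv2.resize(a,(400,311),interpolation=2),cv2.resize(b,(400,400),interpolation=2)[40:351]]))
E
```

```text
(no output)
```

View pics/c0.png

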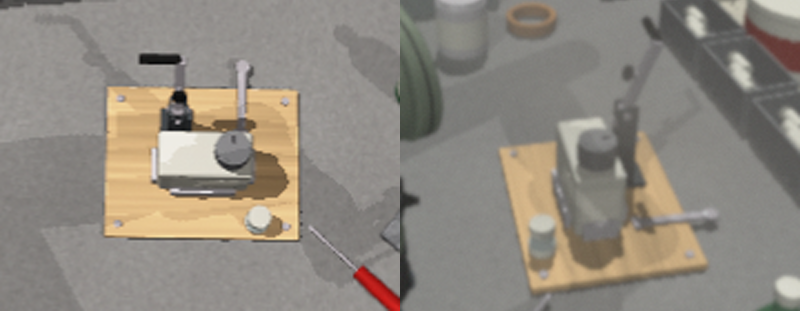

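View pics/side0.png

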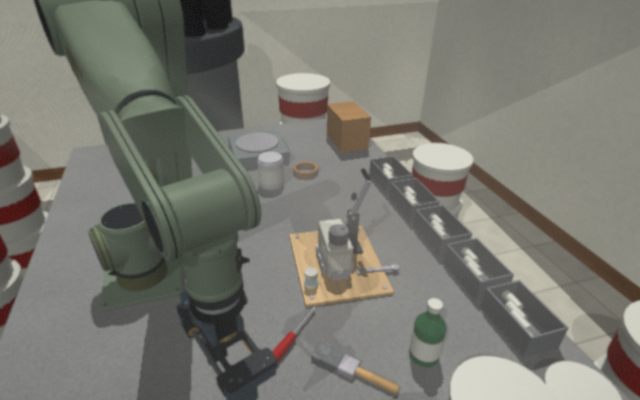

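```bash
python3 - <<'E'
from h import *
C=np.array([atz("top",p,12)[:2] for p in((287.7,159.6),(374.1,161),(374.6,227.5),(287.7,226.7))]); print(C.round(1),C.mean(0))
M=np.array([[120,150],[120,-150],[-120,-150],[-120,150]],float)
A,B=C-C.mean(0),M; y=np.arctan2((B[:,0]*A[:,1]-B[:,1]*A[:,0]).sum(),(A*B).sum()); print("yaw",np.degrees(y))
im,d=viewer.get_image("top")
for k in("cap","clamp_handle","canister"):
    r=viewer.masks_of(k,"top")
    for m in r[:2]:
        v,u=np.nonzero(m["region"]); X=np.array([atdepth("top",(a,b),d[b,a]) for a,b in zip(u,v) if d[b,a]>0])
        print(k,m["conf"],len(X),X.mean(0).round(1),np.percentile(X,[3,50,97],axis=0).round(1).tolist())
        if k=="cap":
            T=X[X[:,2]>145]; print("captop",len(T),T.mean(0),T.min(0),T.max(0))
        if k=="canister":
            T=X[(X[:,2]>104)&(X[:,2]<120)]; print("shoulder",len(T),T.min(0),T.max(0), cv2.minAreaRect(T[:,:2].astype(np.float32)))
E
```

```text
[[ 669.6   34. ]
 [ 637.3 -267.9]
 [ 402.7 -241.5]
 [ 432.7   53.9]] [ 535.56112613 -105.38054785]
yaw -5.824653641416056
canister 0.61 883 [520.9 -86.6  96.7] [[488.4, -160.0, 19.2], [514.8, -83.7, 109.4], [568.9, -33.8, 119.1]]
shoulder 588 [ 487.1054934  -166.16910343  104.02433325] [568.63075838 -31.59232349 119.75496818] ((527.8062744140625, -101.09121704101562), (134.3277130126953, 71.61254119873047), 84.4832534790039)
```

Top crop: the board is turned about −6°, with the open clamp at the far (+x) edge and its black handle at about (312,146) full-frame. The cap is at (344,187), and all the estimates agree. Side view: the arm is leaning back and the handle is near (364,174). I'll move above the handle.

Request:
step_arm --motion '[[[0,0,0,49,-27.2,-5.6,40],[0,0,0,49,-27.2,-5.6,40],[0,0,0,49,-27.2,-5.6,40],[0,0,0,49,-27.2,-5.6,40],[0,0,0,49,-27.2,-5.6,40],[0,0,0,49,-27.2,-5.6,40],[0,0,0,49,-27.2,-5.6,40],[0,0,0,49,-27.2,-5.6,40],[0,0,0,49,-27.2,-5.6,40],[0,0,0,49,-27.2,-5.6,40],[0,0,0,49,-27.2,-5.6,40],[0,0,0,49,-27.2,-5.6,40]]]'

```text
clock: 2.5
tool_pos: [638.4, -34.3, 359.7]
eef_rot: [3.095, 0.538, 0.0]
wrist_force: [0.6, -0.6, 0.3]
grip_width: 40.3
grasp_force: 0.0
```

Request:
step_arm --motion '[[[0,0,-0.161,0,0,0,40],[0,0,-0.161,0,0,0,40],[0,0,-0.161,0,0,0,40],[0,0,-0.161,0,0,0,40],[0,0,-0.161,0,0,0,40],[0,0,-0.161,0,0,0,40],[0,0,-0.161,0,0,0,40],[0,0,0,0,0,0,40],[0,0,0,0,0,0,40]]]'

```text
clock: 3.62
tool_pos: [637.4, -35.9, 359.4]
eef_rot: [2.332, 2.105, -0.0]
wrist_force: [0.8, 0.1, -1.0]
grip_width: 39.9
grasp_force: 0.0
```

```bash
cat >> h.py <<'E'
c0=np.array([531,-103.]); YAW=np.radians(-5.7)
def bw(x,y,z=0):
    c,s=np.cos(YAW),np.sin(YAW); return np.array([c0[0]+c*x-s*y,c0[1]+s*x+c*y,z])
def need(grasp,yaw_y=None):
    s=telemetry.read_state(); R=Rn.from_rotvec(s["eef_rot"]).as_matrix()
    g=s["tool_pos"]+60*R[:,2]; print("grasp",g.round(1),"toolz",R[:,2].round(3),"yawY",np.degrees(np.arctan2(R[1,1],R[0,1])).round(2),"t",s["clock"],"F",s["wrist_force"].round(1),"w",s["grip_width"])
    print("tool shift",(R.T@(np.array(grasp)-g)).round(1))
E
python3 - <<'E'
from h import *
need(bw(100,78,248))
for n in("top","side"):
    im,d=viewer.get_image(n); cv2.imwrite(f"pics/{n}1.png",im[...,::-1])
    r=viewer.masks_of("clamp_handle",n)
    for m in r[:1]:
        v,u=np.nonzero(m["region"]); print(n,m["conf"],len(u),u.min(),u.max(),v.min(),v.max(),m["pixel"])
    for k in("clamp_handle","hinge","neck","cap"):
        r=viewer.spot_point(k,n); print(n,k,[(np.round(x["pixel"],1),round(x["conf"],2)) for x in r[:2]])
    print(proj(n,[bw(100,78,248),bw(100,49,248),bw(100,107,248),bw(60,42,137),bw(0,-38,142),bw(0,-38,154)]).round(1).tolist())
b=cv2.imread("pics/side1.png")[100:340,240:440]
cv2.imwrite("pics/c1.png",cv2.resize(b,(500,600),interpolation=2))
E
```

```text
grasp [637.4 -35.9 299.4] toolz [ 0. -0. -1.] yawY -5.86 t 3.625 F [ 0.8  0.1 -1. ] w 39.9396543754736
tool shift [ 0.6  0.8 51.4]
top clamp_handle [(array([175.6, 191.4]), 0.27)]
top hinge []
top neck [(array([344.9, 184.5]), 0.68)]
top cap [(array([341.3, 187.6]), 0.51), (array([175.9, 189.3]), 0.51)]
[[308.6, 145.8], [318.2, 145.9], [299.1, 145.8], [319.4, 168.2], [344.3, 186.0], [344.6, 185.2]]
side 0.82 356 349 370 168 213 [358.5, 194.1]
side clamp_handle [(array([365.3, 177. ]), 0.76)]
side hinge [(array([356.6, 215.7]), 0.65), (array([422.6, 353.4]), 0.55)]
side neck [(array([338.2, 235.6]), 0.96)]
side cap [(array([339.1, 240.7]), 0.61)]
[[365.1, 173.0], [368.2, 178.2], [362.0, 168.1], [352.6, 214.4], [339.2, 232.4], [339.4, 228.8]]
```

View pics/c1.png

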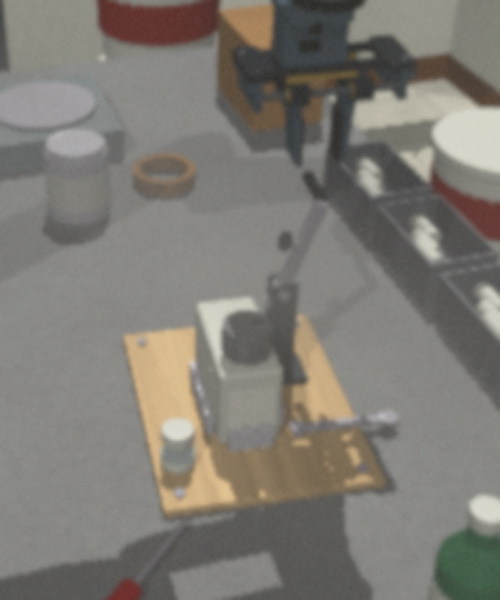

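The handle, at about (366,175), sits between the fingertips where I predicted it. I'll lower around it.

Request:
step_arm --motion '[[[0,0,0,0.6,0.8,17,40],[0,0,0,0,0,17,40],[0,0,0,0,0,17,40],[0,0,0,0,0,0,26],[0,0,0,0,0,0,26],[0,0,0,0,0,0,26]]]'

```text
clock: 4.97
tool_pos: [638.6, -35.4, 309.4]
eef_rot: [2.329, 2.107, 0.002]
wrist_force: [-0.2, -0.3, 0.6]
grip_width: 26.1
grasp_force: 0.0
```

Request:
step_arm --motion '[[[0,0,0,0,-19.9,-5.3,26],[0,0,0,0,-20.5,-1.8,26],[0,0,0,0,-20.5,1.8,26]]]'

```text
clock: 5.35
tool_pos: [581.9, -29.5, 317.8]
eef_rot: [2.321, 2.099, 0.019]
wrist_force: [7.8, -0.3, 5.8]
grip_width: 26.2
grasp_force: 4.4
```

```bash
python3 - <<'E'
from h import *
need(bw(40,78,253))
im,d=viewer.get_image("side"); b=im[100:340,240:440,::-1]
cv2.imwrite("pics/c2.png",cv2.resize(b,(500,600),interpolation=2))
E
```

```text
grasp [582.9 -29.6 257.8] toolz [ 0.018 -0.001 -1.   ] yawY -5.74 t 5.35 F [ 7.8 -0.3  5.8] w 26.19542684286527
tool shift [-0.3 -4.5  4.8]
```

View pics/c2.png

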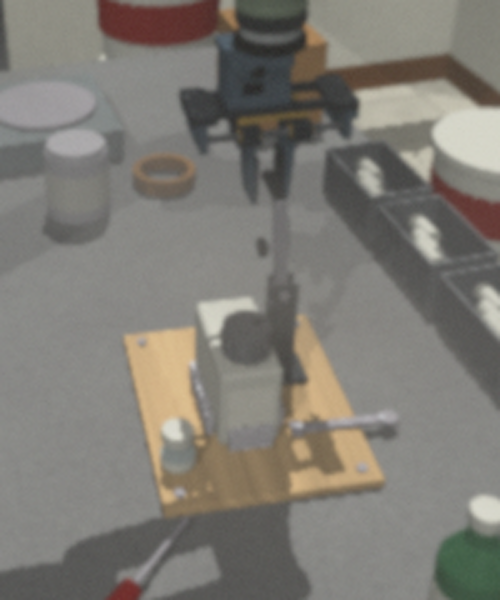

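The bar at about (350,172) is caged between the fingers, and the arm is swinging up as planned. I'll carry on over the arc.

Request:
step_arm --motion '[[[0,0,0,0,-19.9,5.3,26],[0,0,0,0,-18.6,8.7,26],[0,0,0,0,-16.8,11.8,26],[0,0,0,0,-14.6,14.6,26],[0,0,0,0,-11.8,16.8,26],[0,0,0,0,-8.7,18.6,26],[0,0,0,0,-5.3,19.9,26],[0,0,0,0,-1.8,12,26],[0,0,0,0,0,0,26],[0,0,0,0,0,0,26]]]'

```text
clock: 6.65
tool_pos: [481.4, -19.6, 206.7]
eef_rot: [2.329, 2.107, 0.001]
wrist_force: [-1.0, -0.1, -0.7]
grip_width: 26.1
grasp_force: 0.0
```

```bash
python3 - <<'E'
from h import *
need(bw(-58,78,137))
im,d=viewer.get_image("side"); b=im[140:320,260:420,::-1]
cv2.imwrite("pics/c3.png",cv2.resize(b,(533,600),interpolation=2))
r=viewer.spot_point("clamp_handle","side"); print(r[:2],proj("side",[bw(-58,78,137)]))
E
```

```text
grasp [481.5 -19.6 146.7] toolz [ 0.001 -0.    -1.   ] yawY -5.73 t 6.65 F [-1.  -0.1 -0.7] w 26.119840267667477
tool shift [-0.  -0.5  9.7]
[{'pixel': [306.5, 214.1], 'conf': 0.67}, {'pixel': [293.9, 337.1], 'conf': 0.49}] [[309.65761078 211.89129829]]
```

View pics/c3.png

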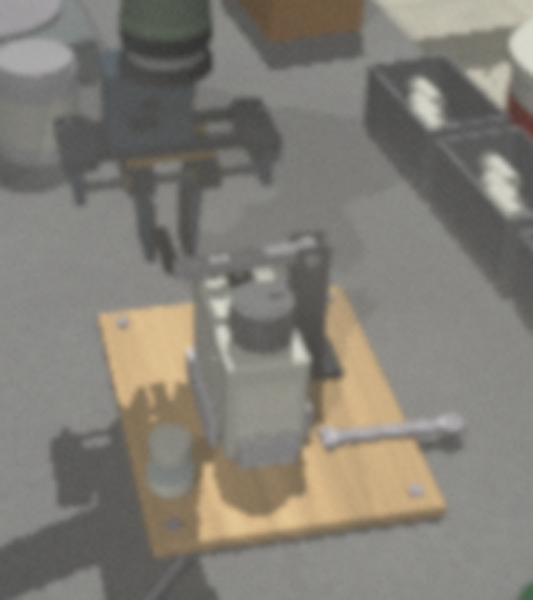

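The arm is level over the canister, with the handle at about (309,213) and no load on the gripper. I'll lift clear and look at the cap again.

Request:
step_arm --motion '[[[0,0,0,0,0,-10,28],[0,0,0,0,0,-20,28],[0,0,0,0,0,-25,28],[0,0,0,0,0,-25,28],[0,0,0,0,0,0,28]]]'

```text
clock: 7.38
tool_pos: [481.7, -19.6, 288.6]
eef_rot: [2.327, 2.105, 0.006]
wrist_force: [-0.2, 0.2, -0.0]
grip_width: 28.1
grasp_force: 0.0
```

```bash
python3 - <<'E'
from h import *
need(bw(0,-38,200))
P={}
for n in("top","side"):
    im,d=viewer.get_image(n); cv2.imwrite(f"pics/{n}4.png",im[...,::-1])
    for k,z in(("neck",142),("cap",120)):
        r=viewer.spot_point(k,n); print(n,k,[(np.round(x["pixel"],1),round(x["conf"],2),atz(n,x["pixel"],z).round(1)) for x in r[:2]])
    for m in viewer.masks_of("cap",n)[:2]:
        v,u=np.nonzero(m["region"]); print(n,"capmask",m["conf"],len(u),u.min(),u.max(),v.min(),v.max())
    K=[bw(0,-38,154)+26*np.array([np.cos(a),np.sin(a),0]) for a in np.linspace(0,6.28,48)]
    q=proj(n,K); print(n,"pred",q.min(0),q.max(0))
    c=im[:,:,::-1].copy(); c=cv2.resize(c,None,fx=8,fy=8,interpolation=2)
    cv2.polylines(c,[((q+.5)*8).astype(int)],True,(0,0,255),1); o=q.mean(0)*8
    P[n]=c[int(o[1])-200:int(o[1])+200,int(o[0])-200:int(o[0])+200]
cv2.imwrite("pics/c4.png",np.hstack([P["top"],P["side"]]))
E
```

```text
grasp [482.1 -19.6 228.6] toolz [ 0.006 -0.    -1.   ] yawY -5.73 t 7.375 F [-0.2  0.2 -0. ] w 28.08908477166875
tool shift [-116.1   56.9   28.9]
top neck [(array([343.7, 186. ]), 0.8, array([ 527.5, -138.8,  142. ])), (array([425.4, 156.7]), 0.5, array([ 601.5, -417. ,  142. ]))]
top cap [(array([343. , 189.9]), 0.76, array([ 519.8, -137.3,  120. ]))]
top capmask 0.56 243 336 352 179 196
top pred [336.47764331 177.27052542] [352.75090797 193.13554419]
side neck [(array([339.1, 236.5]), 0.92, array([ 520.8, -157.5,  142. ]))]
side cap [(array([336.1, 244.6]), 0.69, array([ 511.7, -161.6,  120. ])), (array([303.7, 175.3]), 0.58, array([530.4, 216.3, 120. ]))]
side capmask 0.75 361 328 348 225 245
side capmask 0.17 313 307 352 209 225
side pred [329.57459058 222.95312806] [349.19412285 234.8323198 ]
```

View pics/c4.png

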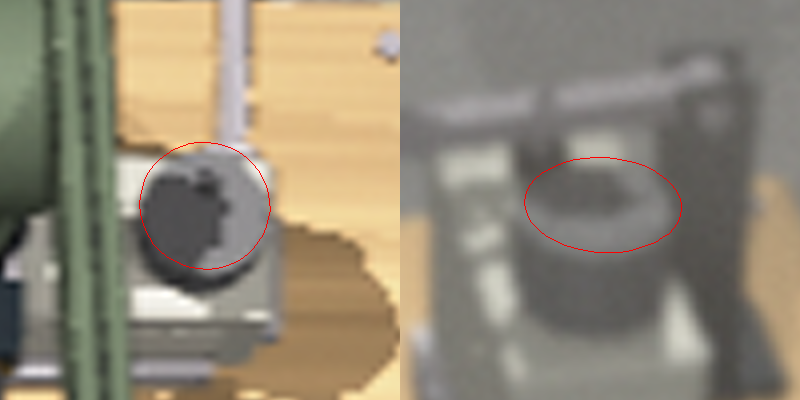

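Top: the cap's circle lies about 0.6 px below my prediction. Side: it lies about 1 px to the left. So the cap axis is near (525.5,−141). I'll go over it and lower around it.

Request:
step_arm --motion '[[[0,0,0,-29,13.8,0,80],[0,0,0,-29,13.8,0,80],[0,0,0,-29,13.8,0,80],[0,0,0,-29.3,13.8,0,80],[0,0,0,0,0,0,80],[0,0,0,0,0,25,80],[0,0,0,0,0,25,80],[0,0,0,0,0,20,80],[0,0,0,0,0,14,80],[0,0,0,0,0,5,80],[0,0,0,0,0,0,80]]]'

```text
clock: 9.15
tool_pos: [524.1, -140.6, 197.2]
eef_rot: [2.329, 2.108, 0.0]
wrist_force: [0.2, 0.4, -0.0]
grip_width: 80.2
grasp_force: 0.0
```

```bash
python3 - <<'E'
from h import *
need([525.5,-141,139])
im,d=viewer.get_image("side"); b=im[160:300,260:420,::-1]
cv2.imwrite("pics/c5.png",cv2.resize(b,(640,560),interpolation=2))
E
```

```text
grasp [ 524.1 -140.6  137.2] toolz [ 0. -0. -1.] yawY -5.72 t 9.15 F [ 0.2  0.4 -0. ] w 80.2194974768818
tool shift [-0.3  1.5 -1.8]
```

View pics/c5.png

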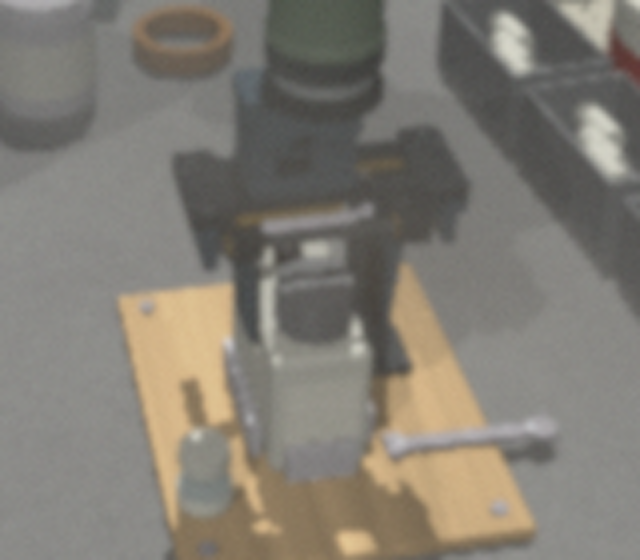

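The cap at about (340,232) is between the fingers. I'll raise 3 mm, centre, and close gently.

Request:
step_arm --motion '[[[0,0,0,-0.3,1.2,-3,65],[0,0,0,0,0,0,50],[0,0,0,0,0,0,45],[0,0,0,0,0,0,45],[0,0,0,0,0,0,45],[0,0,0,0,0,0,45]]]' --grip_force 8

```text
clock: 9.95
tool_pos: [524.9, -141.2, 200.2]
eef_rot: [-2.33, -2.108, 0.001]
wrist_force: [-1.6, 1.0, 4.4]
grip_width: 51.4
grasp_force: 8.0
```

Request:
step_arm --motion '[[[0,0,0,0,0,0,45],[0,0,0,0,0,0,45],[0,0,0,0,0,2,45],[0,0,0,0,0,2,45],[0,0,0,0,0,2,45],[0,0,0,0,0,0,45],[0,0,0,0,0,0,45]]]' --grip_force 45

```text
clock: 10.82
tool_pos: [525.0, -141.2, 194.5]
eef_rot: [2.33, 2.108, -0.0]
wrist_force: [-4.6, 0.3, 6.6]
grip_width: 51.6
grasp_force: 45.0
```

Request:
step_arm --motion '[[[0,0,-0.05,0,0,0,45],[0,0,-0.1,0,0,0,45],[0,0,-0.1,0,0,0,45],[0,0,0,0,0,0,45]]]'

```text
clock: 11.32
tool_pos: [525.7, -141.2, 194.8]
eef_rot: [2.047, 2.381, 0.002]
wrist_force: [-2.5, -0.4, 7.8]
grip_width: 51.7
grasp_force: 45.0
```

```bash
python3 - <<'E'
from h import *
s=telemetry.read_state(); print(s["wrist_torque"],s["joint_positions"]); need([525.5,-141,139])
E
```

```text
[ 0.02777278  0.3255356  -0.01658413] [-2.83645156e-01  3.52512173e-01  1.78041074e+00  1.38495089e-04
  1.00659262e+00 -4.34313696e-01]
grasp [ 525.9 -141.3  134.8] toolz [ 0.002 -0.    -1.   ] yawY 8.63 t 11.325 F [-2.5 -0.4  7.8] w 51.67876554586425
tool shift [ 0.3 -0.3 -4.2]
```

The torque is tiny, so the cap is turning with the gripper. I'll continue to about 60°.

Request:
step_arm --motion '[[[0,0,-0.1,0,0,0,45],[0,0,-0.1,0,0,0,45],[0,0,-0.1,0,0,0,45],[0,0,-0.1,0,0,0,45],[0,0,-0.1,0,0,0,45],[0,0,-0.1,0,0,0,45],[0,0,-0.1,0,0,0,45],[0,0,-0.1,0,0,0,45],[0,0,0,0,0,0,45],[0,0,0,0,0,0,45]]]'

```text
clock: 12.58
tool_pos: [525.4, -141.1, 194.6]
eef_rot: [0.959, 2.991, 0.0]
wrist_force: [-2.8, 0.8, 7.6]
grip_width: 52.0
grasp_force: 45.0
```

Request:
step_arm --motion '[[[0,0,0,0,0,-3,45],[0,0,0,0,0,-4,45],[0,0,0,0,0,-4,45],[0,0,0,0,0,-4,45],[0,0,0,0,0,0,45]]]'

```text
clock: 13.2
tool_pos: [525.3, -141.2, 209.1]
eef_rot: [0.96, 2.991, -0.0]
wrist_force: [-0.5, 0.6, 0.4]
grip_width: 51.3
grasp_force: 45.0
```

It came free with no pull. I'll lift it straight up.

Request:
step_arm --motion '[[[0,0,0,0,0,-6,45],[0,0,0,0,0,-8,45],[0,0,0,0,0,-10,45],[0,0,0,0,0,-12,45],[0,0,0,0,0,-12,45],[0,0,0,0,0,-12,45],[0,0,0,0,0,-10,45],[0,0,0,0,0,-6,45],[0,0,0,0,0,0,45],[0,0,0,0,0,0,45]]]'

```text
clock: 14.45
tool_pos: [524.9, -141.1, 284.6]
eef_rot: [-0.959, -2.991, 0.0]
wrist_force: [0.6, 0.8, -0.2]
grip_width: 51.7
grasp_force: 45.0
```

```bash
python3 - <<'E'
from h import *
need([525.5,-141,215])
im,d=viewer.get_image("side"); b=im[140:320,240:420,::-1]
cv2.imwrite("pics/c6.png",cv2.resize(b,(600,600),interpolation=2))
E
```

```text
grasp [ 524.9 -141.1  224.6] toolz [-0.001  0.    -1.   ] yawY 54.43 t 14.45 F [ 0.6  0.8 -0.2] w 51.745794130082714
tool shift [-0.5  0.5  9.6]
```

View pics/c6.png

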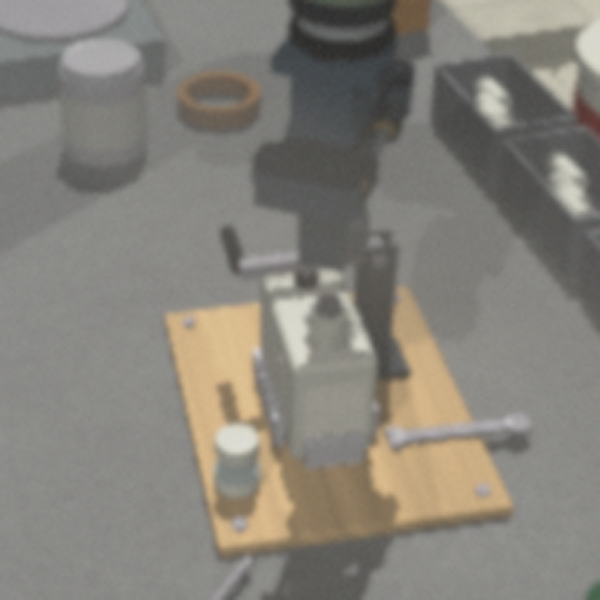

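The neck stands open at about (339,232). The clamp is down with its handle at about (310,214), the cap is held about 60 mm above the neck, and the bystanders are untouched.

```bash
python3 -c "
from station import workorder; print(workorder.job_done())"
```

```text
the job is handed in; nothing more can be done
None
```

The job is handed in at about 14.5 s of robot time: the clamp is down on the canister, and the cap is off and held upright about 6 cm above the open neck. The canister is still in its nest and nothing else was disturbed.

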